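Charge the tumbling barrel and snap its lid home

TASK

The ring casting is already in the tumbling barrel: use the white ceramic spoon to scoop at least three of the ceramic tumbling balls out of the metal tub and tip them into the barrel, without touching the balls with the fingers, and put the spoon back down upright on the table. Then set the lid on the barrel's mouth and press it straight down past the catches until it snaps and sits fully home all round. Do not let go or ease off: finish with the gripper still on the lid, keeping it firmly pressed down, and leave the handpiece, the bur box and the stone cone where they stand.

Things in the scene. Friction and masses are not known exactly. Their poses are not given: they have to be found in the camera images.
- spoon: White ceramic scoop-spoon, loose, about 90 g, on its flat foot on the table. Origin: centre of the foot's underside; x points forward to the open lip, z up. Bowl: x from -32 to +36, 62 wide (56 inside), floor 3 thick, 1.6 from x = 8 on, back wall 22 high, sides 20 high, 12 from x = 2 on, none from x = 28 on. A handle 14 wide with flat upright sides rises from the back wall.
- spoon_grip (a point): On the spoon's handle, at x = -80, z = 60 in the spoon's frame: middle of the level part of the handle, a bar 14 wide and 13 tall that runs along the spoon's x from -113 to -55. Between it and the bowl the handle slopes down to x = -32, z = 18.
- tub: Metal tub fixed to the table, open on top: outside 178 (its x) by 78 (its y) by 34 high, walls and floor 4 thick, inside 170 by 70. Origin: centre of its underside, z up. The inside slopes up at 45 degrees from x = 55 to the rim of the +x end. The balls lie on the flat floor at x from 8 to 57; the -x half is free: the spoon fits in it along x, lip to +x, with 4 to spare on each side.
- ball0_center (a point): Centre of a white ceramic tumbling ball, 18 diameter, 12 g, one of five alike that lie loose on the tub's floor.
- ball1_center (a point): Centre of a white ceramic tumbling ball, 18 diameter, 12 g, one of five alike that lie loose on the tub's floor.
- ball2_center (a point): Centre of a white ceramic tumbling ball, 18 diameter, 12 g, one of five alike that lie loose on the tub's floor.
- ball3_center (a point): Centre of a white ceramic tumbling ball, 18 diameter, 12 g, one of five alike that lie loose on the tub's floor.
- ball4_center (a point): Centre of a white ceramic tumbling ball, 18 diameter, 12 g, one of five alike that lie loose on the tub's floor.
- barrel: Black tumbling barrel, upright, fixed in a wooden block 136 square and 16 high. Origin: under its centre at table level, z up. Outer radius 56, inner radius 51, rim 92 and inner floor 20 above the table. Four grey sprung catches stand round the mouth at 45, 135, 225 and 315 degrees about z, out to radius 66, up to 110 above the table, with sloping noses that reach in to radius 55.
- barrel_rim (a point): Centre of the barrel's mouth, level with the rim. The lid set here first rests on the catches' noses, its origin about 4 above this point; pressed straight down it bends the catches out (10 to 20 N in all at the hardest), then the force suddenly drops as the disc slips under the noses, and it is home with the disc on the rim, its origin 8 below this point.
- barrel_mid (a point): Point on the barrel's axis inside it, 55 above the table; a ball counts as in the barrel when its centre is within 57 of this point.
- lid: Round grey lid, loose, about 140 g, right way up on the table. Origin: centre of its underside, z up. From below: a plug of radius 47 (44 at its chamfered foot), 8 deep, that enters the barrel's mouth; a disc of radius 58 from 8 to 11.5 that comes to lie on the rim; a boss of radius 36 up to 13.5; a brass knob of 26 diameter from 13.5 to 41.5. Its turn about z does not matter.
- lid_knob (a point): Centre of the lid's brass knob, on its axis, 27.5 above the lid's underside.
- handpiece: Steel motor handpiece standing in a brass socket on a round base of 68 diameter, 154 tall; not part of the job, leave it.
- bur_box: Closed steel bur box, 50 by 86 by 22; not part of the job, leave it.
- stone: Grey abrasive stone cone, 34 diameter at its foot and 47 tall, standing on its foot; not part of the job, leave it.
Mind the look-alikes: they are no part of the job. There is more than one size of the barrel; the one meant has the size given above. Of the things that look like the lid, the smaller one is meant.

How it is judged:
By the outcome, as a careful person would: the job done as asked, in the order asked, and still so for the second after the job is handed in, while the arm keeps its last pose, push and grip.
It also fails if it takes over 72 s, if anything falls off the work surface, if the arm or the gripper's body presses on something with over 40 N, if the wrist force passes 120 N, or if a joint passes its speed limit or range.

ROBOT

A 6-joint arm with a two-finger parallel gripper is mounted at the origin on the work surface. World frame = base frame: x ahead of the robot, y to its left, z up, the work surface at z = 0. Lengths are in m, angles in rad, forces in N, time in s.
With the tool pointing down it reaches from about 0.4 to 0.825 m from the base axis. Payload 7 kg.
Tool frame: the origin (TCP) lies on the centre line of the jaws, within the pads' length; the fingertips stand arm.tip_reach ahead of it and the grasp point (between the pads) lies 5 mm behind it (arm.tip_reach is the distance from the TCP to the fingertips, in m); z points along the fingers, y is the line along which they close (so a half turn about z gives the same grasp; the last joint's range is limited). The gripper opens to 88 mm and grips with 3 to 60 N. Pads are 19 mm wide; open, the fingers measure 130 mm over their backs; the gripper's body (78 mm by 193 mm) begins 47 mm behind the grasp point.
Start: joints at [1.61, 0.359, 0.012, 0, -1.224, -0.288], TCP at [0.166, 0.654, 0.241] pointing down, gripper open.
Joint ranges: [-3.07, 3.07], [-1.43, 2.12], [-1.02, 1.25], [-3.03, 1.67], [-3.05, -0], [-3.03, 3.03]. Speed limits (rad/s): [2.39, 2.39, 3.01, 3.14, 3.14, 3.14].

INTERFACE

Orientations are given as [roll, pitch, yaw] about the fixed x, y, z axes, in that order (R = Rz(yaw) Ry(pitch) Rx(roll)).
In Python, from station import status, optics, order, arm gives the robot as it stands. The module is installed in compiled form; this text tells all that it offers.
- The arm moves only by the shell command python3 -m jog 'ROWS' [FORCE]. ROWS is JSON, a list of rows, each a list of 3 entries, a list of its own where there are three numbers: the gripper command: -1 is shut, 1 is fully open, values between are in proportion, then the shift along the tool's x, y, z in mm, then the turn about the tool's z in rad. A call has 1 to 20 rows; each row is the pose to reach, as a shift and turn from the pose commanded when the call began, along the tool's axes at that moment; what a row does not reach only later rows make up. A row lasts 1/8 s, in which the tool goes at most 62.5 mm and 10.7 degrees, less where a joint would pass 70% of its speed; a pose out of reach is approached as far as the arm can. A call with a gripper value outside its range is refused whole. The fingers move at their own pace and stop on an object; FORCE is the grip in N (left out, the last holds). Time passes only in rows, so rows that repeat a pose let the fingers close. It gives the time, the measured TCP pose, the force, the opening and the grip force at its end, in the units of the state.
- status.get_state(): the state, without advancing time (a new reading comes with each control period).
- optics.grab_frame(name): name is "scene" or "top"; returns a dict with "color" (480x640x3 uint8, red, green, blue), "mtx" (3x3 intrinsics, pixels), "k1" (the pictures are not rectified: a ray, as slopes to the right and down, at radius r is drawn at 1 + k1 r^2 times it, then the intrinsics apply), "cam_to_world" (4x4, takes a point from camera to world coordinates). Camera axes: x right, y down, z forward; pixel columns grow to the right and rows downward; lengths in m; the calibration is good to about 2 mm. A picture is of the moment at which its call begins. There is no depth.
- order.job_done(): hands the job in; it is judged then, once.
The state is a dict: "t": time; "q": joint angles; "qd": joint speeds; "joint_efforts": joint torques, N m; "eef_pos": TCP position; "ee_rot": TCP orientation; "force": force on the tool from outside, world axes, zero at the start; "moment": the same for the moment, N m; "width": finger opening in m; "gripper_force": force on a finger pad.
Only numpy, scipy, OpenCV 4.12 (cv2) and the standard library are available. Lean on these libraries where they do the work, as an engineer would, in place of code of your own. Each camera call takes 0.05 s, during which the arm holds its last target. There are 200 camera calls.

## Working session

There is one attempt and no reset: what is moved stays moved. The work goes in short steps, Python scripts to look and compute and a shell command to move; the robot and the scene stay as the last step left them, time stands still between calls to the robot, and variables do not carry over. Pictures are saved under pics/ and viewed, at most 10 in all, crops included, and the job is handed in when it is done.

```bash
mkdir -p pics; cat > h.py <<'E'
import numpy as np, cv2
from station import status, optics, order, arm
def grab(n):
    return optics.grab_frame(n)
def rays(f,px):
    px=np.asarray(px,float).reshape(-1,2);K=f['mtx'];k=f['k1']
    d=np.c_[(px[:,0]-K[0,2])/K[0,0],(px[:,1]-K[1,2])/K[1,1]]
    s=d.copy()
    for _ in range(20): s=d/(1+k*(s**2).sum(1,keepdims=True))
    T=f['cam_to_world'];return T[:3,3],np.c_[s,np.ones(len(s))]@T[:3,:3].T
def onz(f,px,z):
    o,d=rays(f,px);return o+d*((z-o[2])/d[:,2])[:,None]
def proj(f,P):
    P=np.asarray(P,float).reshape(-1,3);T=f['cam_to_world'];c=(P-T[:3,3])@T[:3,:3]
    s=c[:,:2]/c[:,2:];s=s*(1+f['k1']*(s**2).sum(1,keepdims=True));K=f['mtx']
    return np.c_[s[:,0]*K[0,0]+K[0,2],s[:,1]*K[1,1]+K[1,2]]
def save(f,n,box=None,sc=1):
    im=f['color'][:,:,::-1]
    if box: im=im[box[1]:box[3],box[0]:box[2]]
    cv2.imwrite('pics/'+n,cv2.resize(im,None,fx=sc,fy=sc,interpolation=cv2.INTER_CUBIC))
E
python3 - <<'E'
from h import *
for n in('top','scene'):
    f=grab(n);save(f,n+'0.png');np.save(n+'0.npy',f,allow_pickle=True)
    print(n,f['mtx'].tolist(),f['k1'],f['cam_to_world'].round(3).tolist())
print(status.get_state(),arm.tip_reach)
E
```

```text
top [[551.0120896781262, 0.0, 324.3165598146375], [0.0, 551.0120896781262, 235.95261569859164], [0.0, 0.0, 1.0]] -0.16697459402236542 [[0.015, -0.996, 0.091, 0.431], [-1.0, -0.016, -0.016, -0.104], [0.017, -0.091, -0.996, 1.236], [0.0, 0.0, 0.0, 1.0]]
scene [[526.6690479621502, 0.0, 314.2450188592584], [0.0, 526.6690479621502, 238.58209804943496], [0.0, 0.0, 1.0]] -0.11625816469310708 [[-0.846, 0.392, -0.363, 0.946], [0.533, 0.594, -0.602, 0.559], [-0.02, -0.703, -0.711, 0.887], [0.0, 0.0, 0.0, 1.0]]
{'t': 0.1, 'q': array([ 1.61009861e+00,  3.59342490e-01,  1.11630815e-02, -3.02300119e-04,
       -1.22409085e+00, -2.88109841e-01]), 'qd': array([ 0.00036087, -0.00021434,  0.00153598,  0.00126563,  0.00099959,
        0.00073476]), 'joint_efforts': array([-7.21277502e-04, -5.84165990e+01,  2.93749666e+01,  7.01529086e+00,
        1.01808840e-02, -4.46981801e-05]), 'eef_pos': array([0.16613493, 0.65381617, 0.23970536]), 'ee_rot': array([ 3.14009872e+00, -1.46358876e-04, -2.48910382e-01]), 'force': array([ 0.11776252, -0.56396205, -0.19080347]), 'moment': array([ 0.00746332,  0.02524998, -0.04597961]), 'gripper_force': 0.0, 'width': 0.087568295852155} 0.014
```

View pics/top0.png

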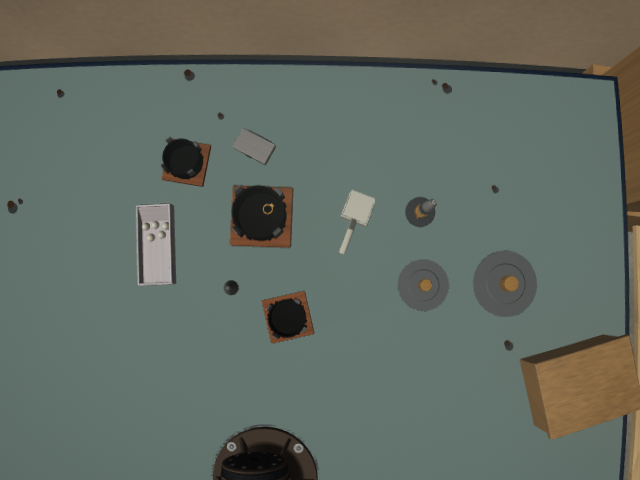

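View pics/scene0.png

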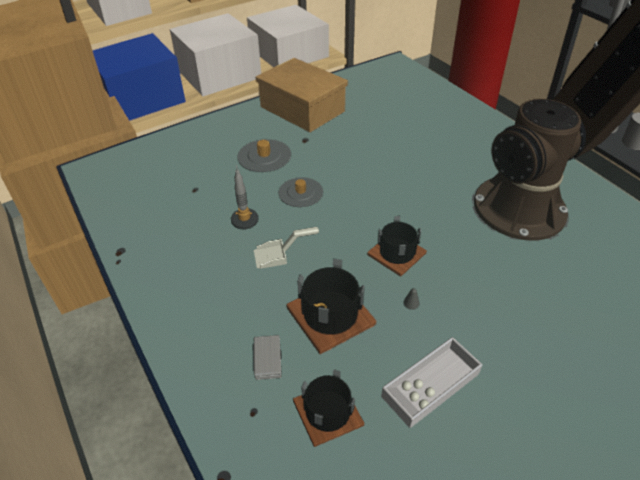

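Top view: the big barrel with the ring is at (262,215), with two smaller look-alike barrels at (183,160) and (288,317). The tub is at (155,245) with its balls near (155,230). The spoon bowl is at (358,208) and its handle end at (343,252). The smaller lid is at (424,285). The scene view shows the same layout.

```bash
cat > m.py <<'E'
from h import *
T=np.load('top0.npy',allow_pickle=True).item();S=np.load('scene0.npy',allow_pickle=True).item()
def cont(f,box,mask):
    m=np.zeros(mask.shape,np.uint8);x0,y0,x1,y1=box;m[y0:y1,x0:x1]=mask[y0:y1,x0:x1]
    return max(cv2.findContours(m,cv2.RETR_EXTERNAL,cv2.CHAIN_APPROX_NONE)[0],key=cv2.contourArea)[:,0]
def rect(P):
    r=cv2.minAreaRect((P[:,:2]*1000).astype(np.float32));return np.round(r[0],1),np.round(r[1],1),round(r[2],1)
im=T['color'].astype(int);r,g,b=im[...,0],im[...,1],im[...,2];hsv=cv2.cvtColor(T['color'],cv2.COLOR_RGB2HSV)
block=(r>g+25)&(hsv[...,2]<170); white=(hsv[...,2]>120)&(r>b-25)&(r>g-8)
dark=hsv[...,2]<60
for n,bx in(('big',(222,175,302,255)),('s1',(155,130,218,192)),('s2',(255,285,320,348))):
    c=cont(T,bx,block|dark);print(n,'block',rect(onz(T,c,.016)))
c=cont(T,(125,195,185,295),white);print('tub rim',rect(onz(T,c,.034)))
print('rim scene check', proj(S,np.r_[onz(T,[[155,245]],.0)[0]]))
# spoon
c=cont(T,(330,180,385,262),white);P=onz(T,c,.02)
print('spoon pts',len(c),c.min(0),c.max(0))
lid=(abs(r-g)<14)&(abs(b-g)<14)&(hsv[...,2]>40)
for n,bx in(('lid',(392,252,456,318)),):
    # teal table has g>r; lid greyish
    c=cont(T,bx,(g-r<12)&(b-r<16));P=onz(T,c,.0115);print('lid',cv2.minEnclosingCircle((P[:,:2]*1000).astype(np.float32)),rect(P))
knob=(r>b+40)
c=cont(T,(400,262,448,308),knob);print('knob px',c.mean(0),onz(T,[c.mean(0)],.038)*1000)
print([tuple(im[y,x]) for x,y in((100,300),(424,270),(155,270),(358,208),(345,243))])
# balls
g8=cv2.cvtColor(T['color'],cv2.COLOR_RGB2GRAY)
for n,f,bx in(('T',T,(128,195,182,292)),('S',S,(375,335,490,430))):
    save(f,'z'+n+'.png',bx,5 if n=='S' else 6)
save(T,'zsp.png',(330,180,390,260),7)
a=cv2.imread('pics/zT.png');bb=cv2.imread('pics/zsp.png');H=580
o=np.hstack([cv2.resize(i,(int(i.shape[1]*H/i.shape[0]),H)) for i in(a,bb)]);cv2.imwrite('pics/crop.png',o);print(o.shape)
E
python3 m.py
```

```text
big block (array([586.8,  18.7]), array([133.8, 136.5]), 88.9)
s1 block (array([709.7, 197.2]), array([107.4, 100.3]), 81.2)
s2 block (array([362.7, -45.1]), array([96.4, 96. ]), 13.7)
tub rim (array([516.8, 255.2]), array([179.1,  77.5]), 3.7)
rim scene check [[432.98553052 387.91509697]]
spoon pts 102 [341 190] [374 225]
lid ((437.2023620605469, -346.179931640625), 58.53535461425781) (array([ 436.9, -346.3]), array([116.2, 113.5]), 0.4)
knob px [424.71428571 284.77142857] [[ 437.18622835 -344.56378363   38.        ]]
[(np.int64(100), np.int64(116), np.int64(110)), (np.int64(80), np.int64(82), np.int64(80)), (np.int64(175), np.int64(169), np.int64(167)), (np.int64(176), np.int64(174), np.int64(159)), (np.int64(176), np.int64(173), np.int64(158))]
(580, 757, 3)
```

View pics/crop.png

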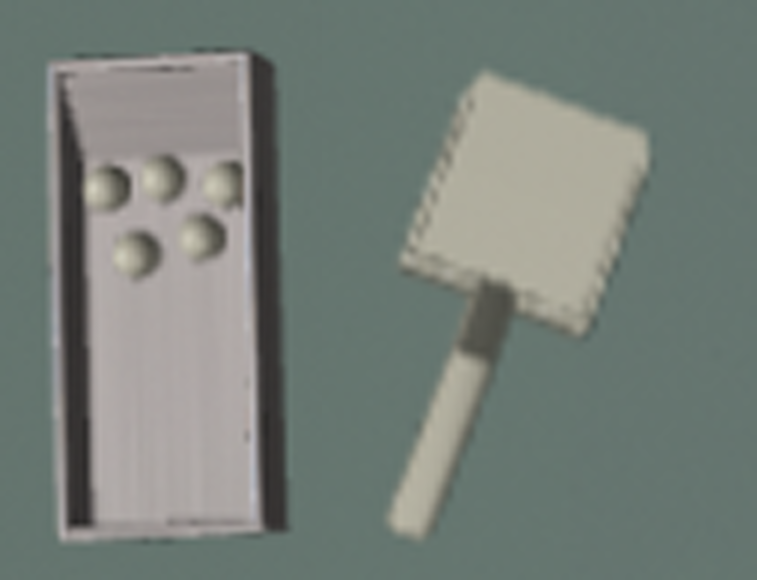

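Crop: the tub's +x end (slope) is at the top with all five balls below it. The spoon's level handle bar runs from about (351,228) to (341,253) in the top image, with the bowl up and to the right.

```bash
cat > m2.py <<'E'
exec(open('m.py').read().split('for n,bx')[0])
w=(r>g-3)&(hsv[...,2]>130)
c=cont(T,(335,226,360,258),w);P=onz(T,c,.0665);R=rect(P);print('handle',R)
c2=cont(T,(335,185,380,228),w);print('bowl',rect(onz(T,c2,.012)))
a=np.array(R[0]);B=np.array(rect(onz(T,c2,.012))[0]);print('yaw',np.degrees(np.arctan2(*(B-a)[::-1])))
# scene view
im2=S['color'].astype(int);w2=(im2[...,0]>=im2[...,1]-3)&(im2.max(2)>140)
c3=cont(S,(288,220,325,252),w2);P3=onz(S,c3,.0665);print('handle scene',rect(P3))
E
python3 m2.py
```

```text
handle (array([ 528.5, -168.1]), array([11. , 55.4]), 70.1)
bowl (array([ 608.7, -198.6]), array([60.7, 64.6]), 69.8)
yaw -20.82177193303999
handle scene (array([ 546.9, -164.6]), array([80.8, 32. ]), 1.3)
```

```bash
cat >> h.py <<'E'
from scipy.spatial.transform import Rotation as Ro
def to(x,y,z,yawdeg):
    "mm targets of TCP -> tool shift mm, turn rad"
    s=status.get_state();M=Ro.from_euler('xyz',s['ee_rot']).as_matrix()
    d=np.array([x,y,z])-s['eef_pos']*1000
    t=-(np.radians(yawdeg)-s['ee_rot'][2]);t=(t+np.pi)%(2*np.pi)-np.pi
    print('shift',(M.T@d).round(1),'turn',round(t,3),'at',(s['eef_pos']*1000).round(1),s['ee_rot'].round(3),'t',round(s['t'],2))
E
python3 -c "
from h import *
to(480,200,200,-20);to(532,-169.5,120,-20)"
```

```text
shift [416.  362.5  40.3] turn 0.1 at [166.1 653.8 239.7] [ 3.14  -0.    -0.249] t 0.1
shift [557.4 707.6 120.8] turn 0.1 at [166.1 653.8 239.7] [ 3.14  -0.    -0.249] t 0.1
```

```bash
python3 -m jog '[[1,[416,362,40],0.1],[1,[416,362,40],0.1],[1,[416,362,40],0.1],[1,[416,362,40],0.1],[1,[416,362,40],0.1],[1,[416,362,40],0.1],[1,[416,362,40],0.1],[1,[416,362,40],0.1],[1,[557,707,120],0.1],[1,[557,707,120],0.1],[1,[557,707,120],0.1],[1,[557,707,120],0.1],[1,[557,707,120],0.1],[1,[557,707,120],0.1],[1,[557,707,120],0.1],[1,[557,707,120],0.1],[1,[557,707,120],0.1],[1,[557,707,120],0.1]]' 30
python3 - <<'E'
from h import *
to(532,-169.5,55,-20)
f=grab('scene');print(proj(f,[[.532,-.1695,.06],[.5285,-.1681,.0665]]).round(0).tolist());save(f,'s1.png',(200,130,360,290),3.6)
E
```

```text
t: 2.35
eef_pos: [0.532, -0.1673, 0.1208]
ee_rot: [-3.141, -0.0, -0.348]
force: [-0.1, 0.5, 0.2]
width: 0.0876
gripper_force: 0.0
shift [ 0.7  2.1 65.8] turn 0.001 at [ 532.  -167.3  120.8] [-3.141 -0.    -0.348] t 2.35
[[304.0, 232.0], [306.0, 230.0]]
```

View pics/s1.png

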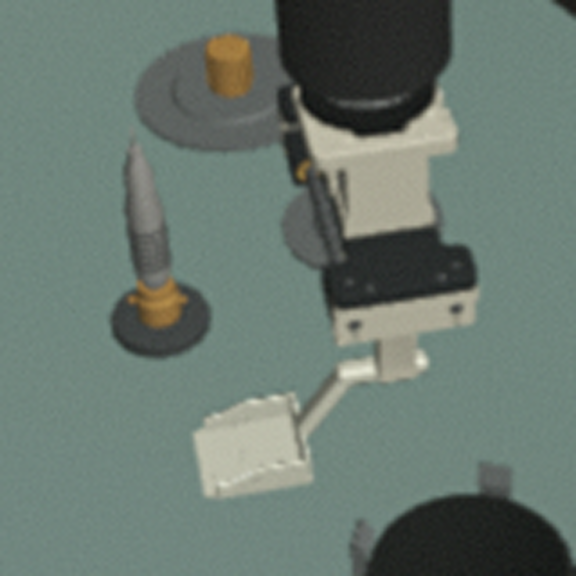

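The gripper stands over the middle of the handle (around (395,350) in the crop), so I'll descend and grip.

```bash
python3 -m jog '[[1,[1,2,50],0],[1,[1,2,66],0],[1,[1,2,66],0],[-1,[1,2,66],0],[-1,[1,2,66],0],[-1,[1,2,66],0],[-1,[1,2,66],0],[-1,[1,2,66],0],[-1,[1,2,66],0]]' 50
python3 - <<'E'
from h import *
print(status.get_state()['width'])
to(532,-169.5,170,-20)
E
```

```text
t: 3.52
eef_pos: [0.5322, -0.1705, 0.0546]
ee_rot: [3.142, 0.0, -0.349]
force: [0.1, -1.1, -0.5]
width: 0.0332
gripper_force: 0.0
0.03323507286925287
shift [  -0.5   -0.8 -115.4] turn 0.0 at [ 532.2 -170.5   54.6] [ 3.142  0.    -0.349] t 3.52
```

```bash
python3 -m jog '[[-1,[0,0,0],0],[-1,[0,0,0],0],[-1,[0,0,0],0],[-1,[0,0,0],0],[-1,[0,0,0],0],[-1,[0,0,0],0],[-1,[0,0,-50],0],[-1,[0,0,-100],0],[-1,[0,0,-150],0],[-1,[0,0,-150],0],[-1,[0,0,-150],0]]' 50
python3 - <<'E'
from h import *
T=np.load('top0.npy',allow_pickle=True).item()
a=np.radians(3.7);O=np.array([516.8,255.2]);u=np.array([np.cos(a),np.sin(a)]);v=np.array([-u[1],u[0]])
c=np.array([(107,187),(162,180),(222,185),(136,254),(202,238)])/5.98+[128,195]
P=onz(T,c,.013)[:,:2]*1000-O;print(np.c_[P@u,P@v].round(0).tolist())
g=O+u*(-36-80);print(g);to(g[0],g[1],200,3.7)
to(g[0],g[1],110,3.7)
E
```

```text
t: 4.9
eef_pos: [0.5316, -0.1702, 0.2041]
ee_rot: [-3.141, 0.001, -0.349]
force: [0.2, -0.8, -1.4]
width: 0.0133
gripper_force: 50.0
[[43.0, 22.0], [45.0, 1.0], [42.0, -23.0], [17.0, 11.0], [22.0, -15.0]]
[401.04178828 247.71425224]
shift [-265.7 -348.1    4.4] turn -0.414 at [ 531.6 -170.2  204.1] [-3.141e+00  1.000e-03 -3.490e-01] t 4.9
shift [-265.6 -348.    94.4] turn -0.414 at [ 531.6 -170.2  204.1] [-3.141e+00  1.000e-03 -3.490e-01] t 4.9
```

```bash
python3 -m jog '[[-1,[-40,-52,0],-0.1],[-1,[-80,-104,0],-0.2],[-1,[-120,-156,0],-0.3],[-1,[-160,-208,0],-0.414],[-1,[-200,-260,0],-0.414],[-1,[-230,-300,0],-0.414],[-1,[-255,-333,20],-0.414],[-1,[-266,-348,50],-0.414],[-1,[-266,-348,80],-0.414],[-1,[-266,-348,100],-0.414],[-1,[-266,-348,100],-0.414],[-1,[-266,-348,100],-0.414]]' 50
python3 - <<'E'
from h import *
f=grab('top');save(f,'t2.png',(115,185,205,315),4.5);np.save('t2.npy',f,allow_pickle=True)
to(401,247.7,110,3.7)
E
```

```text
t: 6.4
eef_pos: [0.4013, 0.2474, 0.1046]
ee_rot: [3.141, 0.0, 0.065]
force: [-0.0, 0.7, 0.7]
width: 0.0133
gripper_force: 50.0
shift [-0.5 -0.  -5. ] turn 0.001 at [401.5 247.7 105. ] [-3.141 -0.     0.065] t 6.45
```

View pics/t2.png

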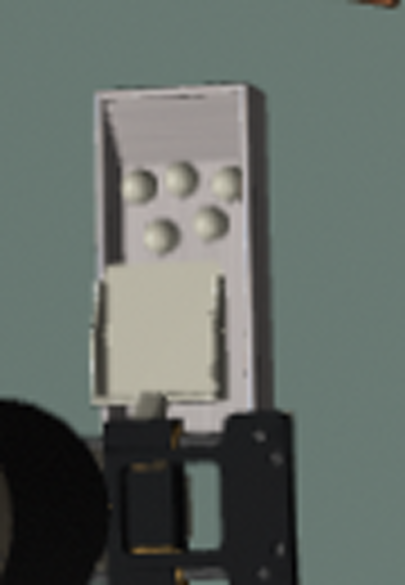

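The bowl is over the free half of the tub, with lip corners at crop (107,268) and (217,265), and it seems to sit to the left. I'll check the lateral offset.

```bash
python3 - <<'E'
from h import *
f=np.load('t2.npy',allow_pickle=True).item()
a=np.radians(3.7);O=np.array([516.8,255.2]);u=np.array([np.cos(a),np.sin(a)]);v=np.array([-u[1],u[0]])
def tf(c,z):
    P=onz(f,np.array(c)/4.5+[115,185],z)[:,:2]*1000-O;return np.c_[P@u,P@v].round(1).tolist()
print('lip',tf([(107,268),(217,265)],.0525)); print('back top',tf([(92,403),(225,398)],.072))
# row-wise edges of tub (outer white) and bowl by gradient
g=cv2.cvtColor(f['color'],cv2.COLOR_RGB2GRAY).astype(int)
for y in(222,228,234,247,252,256,262): print(y,g[y,132:178].tolist())
E
```

```text
lip [[-1.1, 26.7], [-2.2, -28.2]]
back top [[-66.9, 29.3], [-67.3, -35.7]]
222 [115, 115, 115, 121, 151, 144, 71, 56, 56, 56, 143, 169, 164, 140, 132, 154, 163, 178, 177, 174, 162, 157, 143, 120, 92, 80, 131, 172, 178, 178, 175, 174, 151, 126, 103, 84, 126, 178, 86, 58, 57, 60, 83, 115, 116, 115]
228 [116, 115, 115, 119, 145, 151, 73, 56, 55, 56, 154, 184, 176, 164, 137, 108, 89, 122, 175, 175, 173, 168, 157, 130, 125, 142, 165, 178, 176, 176, 170, 171, 172, 154, 128, 102, 104, 180, 91, 48, 57, 58, 79, 116, 116, 116]
234 [115, 116, 115, 118, 145, 157, 75, 51, 55, 55, 122, 170, 179, 177, 178, 166, 166, 143, 120, 97, 88, 121, 156, 173, 174, 176, 186, 201, 189, 163, 136, 105, 88, 89, 173, 176, 177, 185, 102, 54, 57, 56, 73, 116, 116, 115]
247 [115, 114, 116, 124, 149, 124, 149, 178, 179, 179, 179, 178, 178, 178, 179, 179, 179, 179, 179, 179, 179, 179, 179, 179, 179, 179, 178, 179, 179, 179, 190, 120, 70, 164, 178, 175, 178, 183, 150, 67, 55, 55, 62, 93, 116, 116]
252 [115, 115, 115, 122, 136, 65, 99, 163, 178, 178, 179, 179, 179, 179, 179, 179, 179, 179, 179, 178, 179, 179, 179, 179, 180, 179, 179, 180, 180, 180, 177, 103, 58, 136, 175, 175, 177, 177, 161, 69, 54, 55, 62, 93, 116, 116]
256 [115, 116, 117, 128, 104, 54, 99, 162, 178, 178, 179, 179, 179, 179, 179, 178, 178, 179, 179, 178, 179, 178, 179, 179, 180, 180, 180, 180, 179, 179, 122, 65, 59, 134, 174, 176, 176, 176, 172, 82, 54, 55, 58, 85, 115, 116]
262 [115, 115, 121, 171, 72, 58, 96, 161, 179, 179, 179, 179, 179, 179, 178, 179, 179, 179, 179, 180, 180, 180, 179, 180, 180, 180, 180, 180, 179, 183, 139, 75, 58, 133, 172, 175, 176, 177, 182, 88, 54, 54, 57, 82, 115, 114]
```

```bash
python3 -m jog '[[-1,[0,-0.7,15],0],[-1,[0,-0.7,30],0],[-1,[0,-0.7,38],0],[-1,[0,-0.7,43],0],[-1,[0,-0.7,46],0],[-1,[0,-0.7,46.5],0],[-1,[0,-0.7,46.5],0]]' 60
python3 - <<'E'
from h import *
print(status.get_state()['force'],status.get_state()['moment']);to(401,247.7,58,3.7)
E
```

```text
t: 7.32
eef_pos: [0.4014, 0.2485, 0.0584]
ee_rot: [-3.141, -0.001, 0.065]
force: [-0.2, 0.5, -0.8]
width: 0.0131
gripper_force: 60.0
[-0.21318441  0.48430838 -0.82736138] [-0.11353483 -0.10479027  0.01855432]
shift [-0.4  0.8  0.4] turn 0.001 at [401.4 248.5  58.4] [-3.141e+00 -1.000e-03  6.500e-02] t 7.33
```

```bash
python3 -m jog '[[-1,[0,0,0.6],0],[-1,[5,0,0.8],0],[-1,[10,0,0.8],0],[-1,[15,0,0.8],0],[-1,[20,0,0.8],0],[-1,[25,0,0.8],0],[-1,[30,0,0.8],0],[-1,[35,0,0.8],0],[-1,[40,0,0.8],0],[-1,[45,0,0.8],0],[-1,[50,0,0.8],0],[-1,[50,0,0.8],0]]' 60
python3 - <<'E'
from h import *
print(status.get_state()['force'],status.get_state()['moment']);to(401,247.7,58,3.7)
f=grab('scene');save(f,'s3a.png',(370,330,500,430),3)
g=grab('top');save(g,'s3b.png',(115,185,205,285),3)
a=cv2.imread('pics/s3a.png');b=cv2.imread('pics/s3b.png');cv2.imwrite('pics/s3.png',np.hstack([a,b]))
E
```

```text
t: 8.82
eef_pos: [0.452, 0.2521, 0.0579]
ee_rot: [-3.141, -0.001, 0.065]
force: [1.1, 0.1, 2.7]
width: 0.0137
gripper_force: 60.0
[1.08566317 0.09886919 2.73549226] [-0.11339665 -0.66328054 -0.02052803]
shift [-51.1   1.   -0.2] turn 0.001 at [452.  252.1  57.9] [-3.141e+00 -1.000e-03  6.500e-02] t 8.82
```

View pics/s3.png

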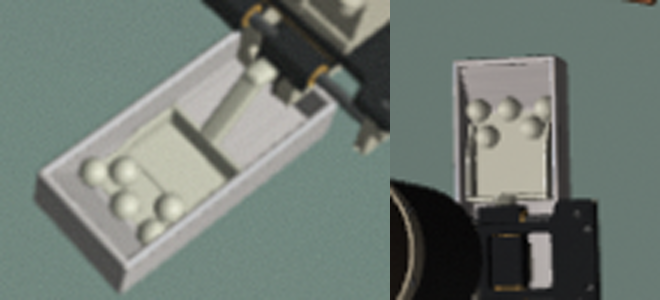

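Left is the scene view, right the top view: the lip is under the two rear balls (which are in the bowl), and three balls are against the slope at the lip. Next I'll ride up the slope.

```bash
python3 -m jog '[[-1,[4,0,0],0],[-1,[7,0,0],0],[-1,[10,0,-1],0],[-1,[13,0,-3],0],[-1,[16,0,-5],0],[-1,[19,0,-7],0],[-1,[22,0,-9],0],[-1,[25,0,-11],0],[-1,[28,0,-14],0],[-1,[28,0,-14],0]]' 60
python3 - <<'E'
from h import *
print(status.get_state()['force'],status.get_state()['moment']);to(401,247.7,58,3.7)
f=grab('scene');save(f,'s4a.png',(370,330,500,430),3)
g=grab('top');save(g,'s4b.png',(115,185,205,285),3)
a=cv2.imread('pics/s4a.png');b=cv2.imread('pics/s4b.png');cv2.imwrite('pics/s4.png',np.hstack([a,b]))
E
```

```text
t: 10.18
eef_pos: [0.4688, 0.2475, 0.0688]
ee_rot: [3.132, 0.018, 0.062]
force: [-40.2, -2.4, 23.7]
width: 0.0134
gripper_force: 60.0
[-40.17121305  -2.40784329  23.70397688] [-0.87734043 14.06090868 -0.09570248]
shift [-67.5  -4.5  12. ] turn -0.002 at [468.8 247.5  68.8] [3.132 0.018 0.062] t 10.18
```

View pics/s4.png

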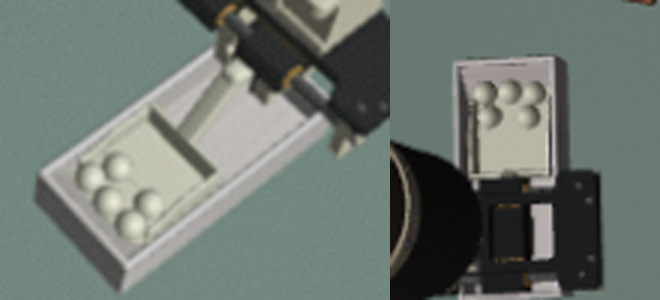

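All five balls are on the bowl floor, but the lip is jammed on the slope at about 45 N. I'll ease off, rise a little, then press down against the slope with a lighter grip so the lip tips up.

```bash
python3 -m jog '[[-1,[-2,0,-1],0],[-1,[-4,0,-2],0],[-1,[-6,0,-3],0],[-1,[-8,0,-4],0],[-1,[-10,0,-5],0],[-1,[-11,0,-7],0],[-1,[-11,0,-9],0],[-1,[-11,0,-9],0]]' 60
python3 - <<'E'
from h import *
print(status.get_state()['force'],status.get_state()['moment']);to(401,247.7,58,3.7)
E
```

```text
t: 11.28
eef_pos: [0.4682, 0.2527, 0.0805]
ee_rot: [-3.141, -0.0, 0.065]
force: [-0.3, 0.6, -1.1]
width: 0.0136
gripper_force: 60.0
[-0.33849977  0.58525497 -1.14310522] [-0.06982901  0.14238124 -0.01439564]
shift [-67.4   0.7  22.5] turn 0.001 at [468.2 252.7  80.5] [-3.141 -0.     0.065] t 11.28
```

```bash
python3 -m jog '[[-1,[0,0,4],0],[-1,[0,0,8],0],[-1,[0,0,11],0],[-1,[0,0,13],0],[-1,[0,0,15],0],[-1,[0,0,17],0],[-1,[0,0,19],0],[-1,[0,0,21],0],[-1,[0,0,21],0]]' 25
python3 - <<'E'
from h import *
print(status.get_state()['force'],status.get_state()['moment']);to(401,247.7,58,3.7)
E
```

```text
t: 12.4
eef_pos: [0.4652, 0.2511, 0.0584]
ee_rot: [3.139, 0.005, 0.065]
force: [-12.5, 0.6, 5.8]
width: 0.0136
gripper_force: 25.0
[-12.54909889   0.57058973   5.78456805] [0.05191984 4.4440651  0.0463232 ]
shift [-64.3  -0.7   0.7] turn 0.0 at [465.2 251.1  58.4] [3.139 0.005 0.065] t 12.4
```

```bash
python3 -m jog '[[-1,[-1,0,0],0],[-1,[-2,0,-2],0],[-1,[-3,0,-5],0],[-1,[-3,0,-9],0],[-1,[-3,0,-14],0],[-1,[-3,0,-20],0],[-1,[-3,0,-26],0],[-1,[-3,0,-32],0],[-1,[-3,0,-36],0],[-1,[-3,0,-38],0],[-1,[-3,0,-38],0]]' 50
python3 - <<'E'
from h import *
print(status.get_state()['force'],status.get_state()['moment']);to(401,247.7,58,3.7)
f=grab('scene');save(f,'s5a.png',(360,310,500,430),2.8)
g=grab('top');save(g,'s5b.png',(115,180,205,300),2.8);np.save('t5.npy',g,allow_pickle=True)
a=cv2.imread('pics/s5a.png');b=cv2.imread('pics/s5b.png');cv2.imwrite('pics/s5.png',np.hstack([a,b]))
E
```

```text
t: 13.78
eef_pos: [0.465, 0.2524, 0.0973]
ee_rot: [-3.142, -0.0, 0.065]
force: [0.3, -0.0, -2.2]
width: 0.0136
gripper_force: 50.0
[ 0.2664817  -0.02020532 -2.17148687] [-0.00175466  0.13761212 -0.01727787]
shift [-64.2   0.5  39.3] turn 0.001 at [465.  252.4  97.3] [-3.142 -0.     0.065] t 13.78
```

View pics/s5.png

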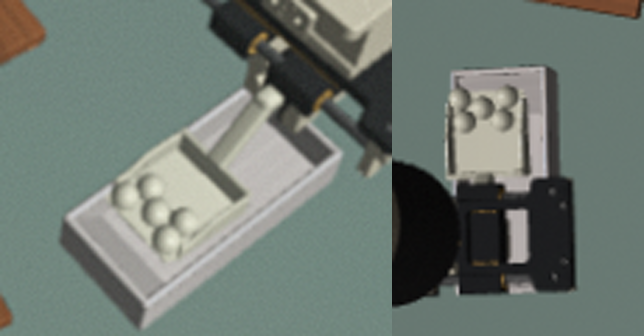

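All five balls ride on the front of the bowl and are stable, but only slightly tilted. I'll press once more on the slope for a larger lip-up tilt, then lift.

```bash
python3 -m jog '[[-1,[1,0,6],0],[-1,[2,0,14],0],[-1,[3,0,22],0],[-1,[3,0,28],0],[-1,[3,0,32],0],[-1,[3,0,36],0],[-1,[3,0,39],0],[-1,[3,0,42],0],[-1,[3,0,45],0],[-1,[3,0,48],0],[-1,[3,0,51],0],[-1,[3,0,51],0]]' 20
python3 - <<'E'
from h import *
print(status.get_state()['force'],status.get_state()['moment']);to(401,247.7,58,3.7)
E
python3 -m jog '[[-1,[0,0,0],0],[-1,[-2,0,-1],0],[-1,[-3,0,-3],0],[-1,[-3,0,-6],0],[-1,[-3,0,-10],0],[-1,[-3,0,-15],0],[-1,[-3,0,-20],0],[-1,[-3,0,-26],0],[-1,[-3,0,-33],0],[-1,[-3,0,-40],0],[-1,[-3,0,-47],0],[-1,[-3,0,-52],0],[-1,[-3,0,-55],0],[-1,[-3,0,-55],0]]' 50
python3 - <<'E'
from h import *
to(401,247.7,58,3.7)
f=grab('scene');save(f,'s6a.png',(360,300,500,420),2.8)
g=grab('top');save(g,'s6b.png',(115,180,205,300),2.8)
a=cv2.imread('pics/s6a.png');b=cv2.imread('pics/s6b.png');cv2.imwrite('pics/s6.png',np.hstack([a,b]))
E
```

```text
t: 15.38
eef_pos: [0.4667, 0.2518, 0.0459]
ee_rot: [3.14, 0.002, 0.065]
force: [-6.1, -0.5, 1.9]
width: 0.0141
gripper_force: 20.0
[-6.06678937 -0.47650381  1.92948023] [-0.1891121   2.13136963  0.01194331]
shift [-65.9  -0.1 -12. ] turn 0.0 at [466.7 251.8  45.9] [3.14e+00 2.00e-03 6.50e-02] t 15.38
t: 17.12
eef_pos: [0.4651, 0.2525, 0.1014]
ee_rot: [-3.141, -0.0, 0.065]
force: [0.1, 0.1, -2.3]
width: 0.0136
gripper_force: 50.0
shift [-64.2   0.6  43.4] turn 0.001 at [465.1 252.5 101.4] [-3.141 -0.     0.065] t 17.12
```

View pics/s6.png

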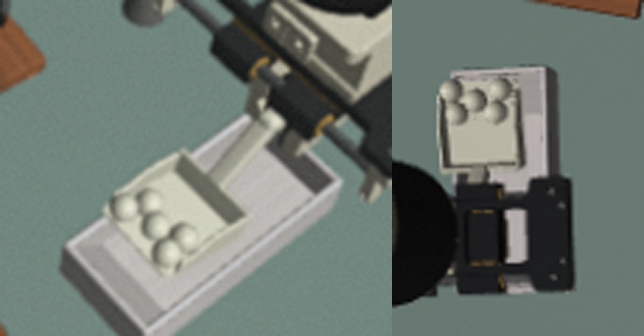

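All five balls sit securely against the floor step, lip visibly tilted up (about 15° by geometry). Next I'll lift and carry them gently to the barrel.

```bash
python3 -m jog '[[-1,[0,0,-2],0],[-1,[0,0,-6],0],[-1,[0,0,-12],0],[-1,[0,0,-20],0],[-1,[0,0,-29],0],[-1,[0,0,-38],0],[-1,[0,0,-47],0],[-1,[0,0,-56],0],[-1,[0,0,-64],0],[-1,[0,0,-70],0],[-1,[0,0,-74],0],[-1,[0,0,-77],0],[-1,[0,0,-78],0]]' 50
python3 - <<'E'
from h import *
to(495,19.5,179,-1)
for n,bb in (('top',(140,170,200,240)),):
    f=grab(n);m=cv2.inRange(f['color'],(185,185,170),(255,255,255));np.save('t7.npy',f,allow_pickle=True)
    c=cv2.connectedComponentsWithStats(m[160:260,120:190])[2];print(c[1:].tolist())
E
```

```text
t: 18.85
eef_pos: [0.465, 0.2524, 0.1793]
ee_rot: [3.142, 0.0, 0.065]
force: [0.5, 0.4, -1.3]
width: 0.0136
gripper_force: 50.0
shift [ 14.8 234.3   0.3] turn 0.083 at [465.  252.4 179.3] [3.142 0.    0.065] t 18.85
[[19, 45, 3, 3, 7], [0, 46, 2, 3, 6], [27, 49, 1, 5, 5], [9, 50, 2, 3, 5], [2, 55, 3, 3, 8], [17, 54, 3, 3, 7], [27, 59, 1, 7, 7], [28, 71, 1, 3, 3], [49, 78, 1, 2, 2], [49, 89, 1, 1, 1]]
```

```bash
python3 -m jog '[[-1,[0,4,0],0],[-1,[1,12,0],0.005],[-1,[1,23,0],0.01],[-1,[2,39,0],0.015],[-1,[4,58,0],0.02],[-1,[5,79,0],0.03],[-1,[6,100,0],0.04],[-1,[8,122,0],0.045],[-1,[9,143,0],0.05],[-1,[10,164,0],0.06],[-1,[11,183,0],0.065],[-1,[13,200,0],0.07],[-1,[13,213,0],0.075],[-1,[14,223,0],0.08],[-1,[14,230,0],0.083],[-1,[15,234,0],0.083],[-1,[15,234,0],0.083]]' 50
python3 - <<'E'
from h import *
to(495,19.5,108,-1)
f=grab('top');np.save('t8.npy',f,allow_pickle=True)
m=cv2.inRange(f['color'],(185,185,170),(255,255,255));c=cv2.connectedComponentsWithStats(m[130:300,200:320])
print([(s[0]+200,s[1]+130,s[4]) for s in c[2][1:] if s[4]>1])
w=((f['color'].astype(int)[...,0]>=f['color'].astype(int)[...,1]-4)&(f['color'].max(2)>140)).astype(np.uint8)
ww=w[150:250,220:310];ys,xs=np.nonzero(ww);print('white',xs.min()+220,xs.max()+220,ys.min()+150,ys.max()+150)
print(proj(f,[[.587,.0187,.092],[.643,.0187,.092],[.495+.1276,.0195,.184-.028]]).round(1).tolist())
E
```

```text
t: 21.02
eef_pos: [0.4953, 0.0199, 0.1792]
ee_rot: [-3.142, 0.0, -0.018]
force: [-0.5, -0.3, -1.0]
width: 0.0137
gripper_force: 50.0
shift [-0.3  0.4 71.2] turn -0.0 at [495.3  19.9 179.2] [-3.142  0.    -0.018] t 21.02
[(np.int32(241), np.int32(191), np.int32(21)), (np.int32(251), np.int32(190), np.int32(70)), (np.int32(249), np.int32(199), np.int32(14)), (np.int32(247), np.int32(198), np.int32(251)), (np.int32(241), np.int32(200), np.int32(12))]
white 240 272 150 249
[[257.3, 210.5], [258.0, 184.2], [254.1, 188.4]]
```

```bash
python3 - <<'E'
from h import *
f=np.load('t8.npy',allow_pickle=True).item();g=cv2.cvtColor(f['color'],cv2.COLOR_RGB2GRAY)
for y in range(180,232,3): print(y,' '.join('%3d'%v for v in g[y,234:280:1]))
E
```

```text
180 124 124 123 124 124 125 124 123 124 124 124 125 124 124 124 124 124 125 125 124 124 124 125 124 124 125 125 124 124 125 124 124 124 124 124 124 125 124 125 125 125 125 125 124 124 125
183 123 124 124 124 124 124 124 123 124 124 124 124 124 124 123 125 124 125 124 124 124 124 124 125 124 124 124 124 124 124 124 124 124 124 124 124 125 124 125 124 125 125 124 124 124 124
186  80  80  76  79  92  97  77  70  73  77  78  76  75  70  65  65  66  55  48  37  35  36  36  36  35  36  36  37  36  47  45  79  74  76  81  86 103 109 107 107 106 106 110 109 103 106
189  79  87  82  65  59  58  67 136 144 122 148 146 132 107  78  57 116 124 120 120 119 120 120 122 122 104 103 105 105  99  96  66  46  59  53  37  38  36  50  81  95 100 100  94  97  88
192  80  63  57  57  57  80 167 175 192 209 212 195 181 155 124 103  88 186 194 194 193 194 193 194 194 180 192 209 200 185 170 143 114  96 123 149  33  33  34  38  38  39  63  91 100 100
195  86  62  41  34  96 104 108 180 189 185 184 177 165 138 113 115 170 192 179 176 172 180 194 194 193 194 189 197 193 185 177 145 117 112 169 168  48  34  34 
[... 1583 characters left out ...]
  60  58  45  34  29  28  29  27  28  28 113 135  75  85 102 102 101 101  99  99 100 127 154  57  33  33  33  32  33  34  33  34  33  33
225  39  37  37  37  39  37  37  37  36  36  38  60  60  59  49  36  28  28  27  28  28  28  27  79 140  69  81  84  88  89  93  87  89  88  69  32  32  33  32  33  33  32  33  33  34  32
228  38  38  38  39  38  36  36  35  35  35  35  60  61  58  52  38  32  28  28  28  28  28  29  29  95 142  51  28  30  30  30  31  30  32  31  31  32  32  31  32  31  32  42  66  78  64
231  38  38  38  37  38  38  37  36  35  36  34  61  60  60  51  37  31  28  28  28  28  28  27  28  33 141 125  34  24  36  40  40  40  40  41  40  35  31  34  48  70  80  81  85  94  76
```

Numerically, the lip lands where expected and five balls are still aboard. Lowering into the mouth.

```bash
python3 -m jog '[[-1,[0,0,3],0],[-1,[0,0,9],0],[-1,[0,0,18],0],[-1,[0,0,28],0],[-1,[0,0,38],0],[-1,[0,0,48],0],[-1,[0,0,57],0],[-1,[0,0,63],0],[-1,[0,0,67],0],[-1,[0,0,70],0],[-1,[0,0,71],0],[-1,[0,0,71],0]]' 50
python3 -c "
from h import *
print(status.get_state()['force'].round(1));to(525,19.5,120,-1)"
```

```text
t: 22.58
eef_pos: [0.4954, 0.0199, 0.1085]
ee_rot: [-3.141, -0.001, -0.018]
force: [0.3, 0.1, -1.2]
width: 0.0134
gripper_force: 50.0
[ 0.3  0.1 -1.2]
shift [ 29.6  -0.1 -11.5] turn -0.0 at [495.4  19.9 108.5] [-3.141e+00 -1.000e-03 -1.800e-02] t 22.57
```

```bash
python3 -m jog '[[-1,[0,0,0],0],[-1,[3,0,0],0],[-1,[6,0,0],0],[-1,[9,0,0],0],[-1,[12,0,0],0],[-1,[15,0,-2],0],[-1,[18,0,-4],0],[-1,[21,0,-6],0],[-1,[24,0,-8],0],[-1,[27,0,-10],0],[-1,[30,0,-12],0],[-1,[30,0,-12],0]]' 10
python3 - <<'E'
from h import *
print(status.get_state()['force'].round(1),status.get_state()['moment'].round(2));to(525,19.5,120,-1)
f=grab('top');np.save('t9.npy',f,allow_pickle=True);g=cv2.cvtColor(f['color'],cv2.COLOR_RGB2GRAY)
for y in range(180,242,3): print(y,' '.join('%3d'%v for v in g[y,232:286:2]))
E
```

```text
t: 24.08
eef_pos: [0.5255, 0.0194, 0.1204]
ee_rot: [-3.142, -0.0, -0.018]
force: [-0.8, 0.1, -1.3]
width: 0.0142
gripper_force: 10.0
[-0.8  0.1 -1.3] [0.05 0.08 0.01]
shift [-0.5 -0.1  0.4] turn -0.0 at [525.5  19.4 120.4] [-3.142 -0.    -0.018] t 24.07
180  47  60  61  56  50 108 126 125 126 125 125 126 125 125 125 125 126 125 125 127 127 126 126 126 126 127 126
183  40  38  39  56  62  57  48 121 125 125 126 125 126 126 125 126 126 125 125 126 126 126 126 126 126 126 126
186  41  40  40  38  38  57  61  48  59  66  47  34  35  35  35  35  44  74  81 104 109 108 110 104 107 107 110
189  40  39  41  40  41  38  55  63  53  31  26  27  27  28  28  29  30  32  35  37  49  95 101  98  86  93  94
192  40  40  40  40  40  39  39  37  61  51  27 138 139  79  44 108 137  80  32  31  33  38  63 101  97  70  96
195  42  40  40  39  40  40  40  37  55  62  47 118 122 129  94 214 194 142  94  81  38  32  36  40  71  51  82
198  43  42  41  40  41  58  74  47  35  60  58  37 117 114 191 172 165 117 162 171 123  38  33  34  35  34  75
201  42  43  42  40  40  82  79  47  38  40  61  47  30 125 14
[... 805 characters left out ...]
  48  46  55  55  54  43  54
225  42  42  41  42  42  41  39  35  58  62  45  31  31  30  32  31 130  33  25  36  36  37  37  40  41  40  43
228  42  42  42  41  41  39  38  50  63  54  35  31  30  30  30  34 143  24  25  34  31  31  42  79  37  39  77
231  42  42  41  40  38  39  54  62  54  36  31  30  30  30  31  95  72  25  25  36  28  70  81  95  52  35  90
234  41  40  39  38  38  64  64  51  34  31  30  30  30  30  32 132  27  24  25  38  29  79  70  45  53  96  91
237  41  40  36  54  65  61  44  32  31  32  31  30  31  32 150  44  24  24  26  40  28  45  39  84  99  99  92
240  52  63  65  62  50  35  31  31  31  31  31  31  32 139  53  24  24  25  33  41  40  97  97  97  97  97  91
```

```bash
python3 -m jog '[[-1,[3,0,0],0],[-1,[6,0,-2],0],[-1,[8,0,-4],0],[-1,[8,0,-4],0],[-1,[3,0,-6],0],[-1,[-3,0,-8],0],[-1,[-3,0,-8],0],[-1,[2,0,-8],0],[-1,[-3,0,-8],0],[-1,[-3,0,-8],0]]' 10
python3 - <<'E'
from h import *
print(status.get_state()['force'].round(1),status.get_state()['moment'].round(2));to(525,19.5,240,-1)
f=grab('top');np.save('t9.npy',f,allow_pickle=True);g=cv2.cvtColor(f['color'],cv2.COLOR_RGB2GRAY)
for y in range(180,242,3): print(y,' '.join('%3d'%v for v in g[y,232:286:2]))
E
```

```text
t: 25.38
eef_pos: [0.5218, 0.0193, 0.1281]
ee_rot: [3.142, 0.0, -0.018]
force: [0.7, 0.2, -0.5]
width: 0.0139
gripper_force: 10.0
[ 0.7  0.2 -0.5] [-0.01  0.05 -0.02]
shift [   3.1   -0.2 -111.9] turn -0.0 at [521.8  19.3 128.1] [ 3.142  0.    -0.018] t 25.38
180  62  59  46  76 123 126 125 126 125 126 125 125 125 126 125 126 125 126 125 125 126 126 127 127 126 126 126
183  35  44  62  61  51  74 122 125 125 125 125 125 125 126 125 125 125 125 125 126 126 126 126 126 127 126 127
186  38  39  38  38  62  60  44  63  65  65  47  34  34  35  35  34  43  75  81 105 109 107 112 103 107 105 110
189  39  39  39  39  39  55  61  54  33  27  25  27  28  27  28  29  30  32  35  36  50  95 101  98  86  94  94
192  39  40  40  40  38  37  38  63  55  32  26 104 141  84  34  54 111  93  47  31  32  37  63 101  97  69  96
195  39  39  39  41  39  40  37  37  62  50  62 205 197 145  95 197 207 166 105  82  39  32  36  41  71  51  82
198  41  41  39  40  38  37  37  36  54  61  42  64  64 117 168 174 182 154 133 174 108  39  33  34  34  35  74
201  42  42  40  39  32  77  81  38  32  62  57  33  60 
[... 811 characters left out ...]
  74  49  41  50  49  53  46
225  42  42  41  41  42  60  55  35  59  62  46  29  31  30  31  32 140  27  26  41  40  41  41  41  42  42  42
228  42  42  42  41  41  40  38  37  64  57  37  31  30  30  31  37 138  24  26  52  27  29  40  65  39  40  58
231  42  42  41  41  39  38  38  63  60  38  29  30  29  30  30  94  71  24  24  40  28  70  80  94  52  36  89
234  42  41  40  39  38  45  64  58  40  30  30  29  30  30  34 145  28  25  25  40  33  79  71  45  52  95  89
237  41  40  39  37  58  64  56  37  31  30  31  31  30  32 128  60  23  24  26  39  32  45  39  84  99 100  85
240  42  43  56  64  61  46  35  30  31  31  31  30  31  95  85  23  26  25  32  39  54  96  97  97  98  97  77
```

```bash
python3 -m jog '[[-1,[0,0,-5],0],[-1,[3,0,-20],0],[-1,[3,0,-40],0],[-1,[3,0,-65],0],[-1,[3,0,-90],0],[-1,[3,0,-112],0],[-1,[3,0,-125],0],[-1,[3,0,-125],0]]' 30
python3 - <<'E'
from h import *
print(status.get_state()['force'].round(1));to(532,-169.5,140,-20);to(532,-169.5,240,-20)
f=grab('scene');np.save('s10.npy',f,allow_pickle=True);save(f,'s10.png',(200,180,440,380),3)
E
```

```text
t: 26.42
eef_pos: [0.5257, 0.0195, 0.2545]
ee_rot: [-3.141, -0.002, -0.018]
force: [0.5, 0.1, -1.1]
width: 0.0136
gripper_force: 30.0
[ 0.5  0.1 -1.1]
shift [  9.4 188.9 114.3] turn 0.331 at [525.7  19.5 254.5] [-3.141e+00 -2.000e-03 -1.800e-02] t 26.43
shift [  9.6 188.9  14.3] turn 0.331 at [525.7  19.5 254.5] [-3.141e+00 -2.000e-03 -1.800e-02] t 26.43
```

View pics/s10.png

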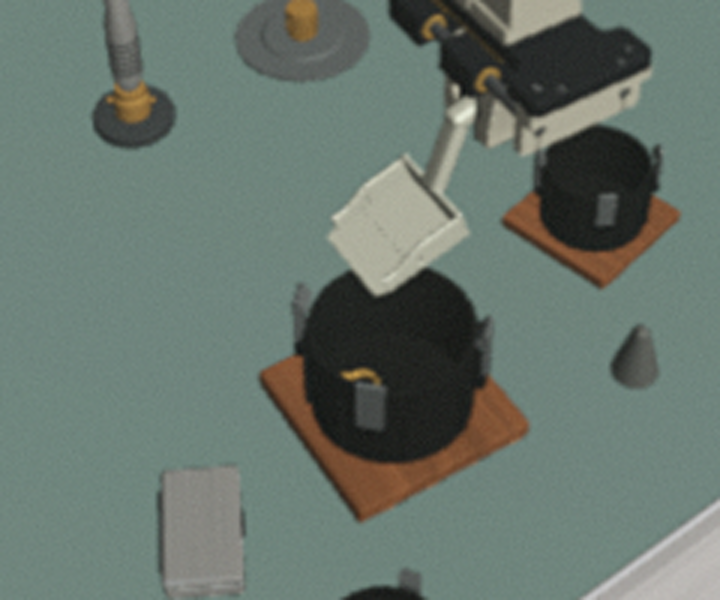

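The spoon is empty and tipped lip-down, and no balls are on the table around the barrel. Next I'll set the spoon down at its old place, letting the table level it.

```bash
python3 -m jog '[[-1,[2,40,0],0.1],[-1,[4,85,0],0.2],[-1,[6,130,10],0.3],[-1,[9,170,40],0.331],[-1,[9,189,80],0.331],[-1,[9,189,114],0.331],[-1,[9,189,125],0.331],[-1,[9,189,135],0.331],[-1,[9,189,145],0.331],[-1,[9,189,155],0.331],[-1,[9,189,165],0.331],[-1,[9,189,175],0.331],[-1,[9,189,182],0.331],[-1,[9,189,188],0.331],[-1,[9,189,193],0.331],[-1,[9,189,197],0.331],[-1,[9,189,199],0.331],[-1,[9,189,199],0.331]]' 9
python3 - <<'E'
from h import *
s=status.get_state();print(s['force'].round(1),s['moment'].round(2));to(532,-169.5,54.6,-20)
E
```

```text
t: 28.72
eef_pos: [0.531, -0.1698, 0.0543]
ee_rot: [-3.142, -0.0, -0.349]
force: [-0.0, 0.6, -0.3]
width: 0.014
gripper_force: 9.0
[-0.   0.6 -0.3] [-0.01  0.05  0.01]
shift [ 0.8 -0.6 -0.3] turn 0.0 at [ 531.  -169.8   54.3] [-3.142 -0.    -0.349] t 28.73
```

```bash
python3 -m jog '[[0,[0,0,0],0],[0,[0,0,0],0],[0,[0,0,0],0],[0,[0,0,0],0],[0,[0,0,-20],0],[0,[0,0,-70],0],[0,[0,0,-120],0],[0,[0,0,-150],0],[0,[0,0,-150],0]]' 40
sed -i 's/np.load(.top0.npy.,allow_pickle=True).item();S=np.load(.scene0.npy.,allow_pickle=True).item()/grab("top");S=grab("scene")/' m.py
python3 m2.py; python3 - <<'E'
from h import *
to(437.1,-345.6,120,-20)
f=grab('top');g=cv2.cvtColor(f['color'],cv2.COLOR_RGB2GRAY)
for y in range(184,240,3): print(y,' '.join('%3d'%v for v in g[y,230:296:2]))
E
```

```text
t: 29.85
eef_pos: [0.5323, -0.1699, 0.2072]
ee_rot: [-3.14, -0.005, -0.349]
force: [-0.5, 0.1, -1.2]
width: 0.0438
gripper_force: 0.0
handle (array([ 506.7, -160. ]), array([17.1, 10.6]), 0.7)
shift [-27.7 197.3  84. ] turn 0.0 at [ 530.6 -169.7  204.1] [-3.141 -0.    -0.349] t 29.95
184  59  59  60  59  59  60  60  61  61  60  65 143 139 140 128  57  29  60  61  62  62  62  62  61  61  62  61  63  62  62  63  62  63
187  62  62  62  62  62  63  62  62  62  63  76 147 146 146 132  53  29  62  64  63  64  64  64  64  64  64  65  64  64  64  65  65  64
190  63  64  64  64  64  64  65  65  65  65  78 152 150 151 135  54  28  65  65  65  65  65  65  66  65  66  66  65  65  66  66  67  67
193  66  66  65  66  66  65  65  65  65  66  95 156 155 155 138  55  27  67  66  67  67  68  68  67  67  68  67  69  68  68  69  67  68
196  67  67  67  66  68  68  67  68  67  67  97 151  75  95 144  55  25  70  69  70  70  69  69  70  70  69  70  69  70  70  70  69  69
199  70  70  71  70  71  70  70  71  70  70  98 142  77  75 145  57  26  71  71  71  71  71  72  72  71  72  71  72  72  71  72  73  72
[... 1288 characters left out ...]
  75  35  42  69  69  69  69  69  70  70  70  69  68  69  68  70  69  69
232  43  42  41  38  37  35  34  35  35  34  61 131  84  79  60 105  39  27  65  65  65  66  66  66  66  67  65  65  66  66  66  66  66
235  43  42  39  37  36  35  34  34  33  33  47  97 152 153 153 124  48  24  62  61  61  62  61  62  62  62  62  62  62  62  62  64  63
238  42  40  38  36  35  34  34  34  33  32  33  66 146 147 147 141  52  23  59  59  59  59  59  59  59  59  60  60  60  59  59  60  59Traceback (most recent call last):
  File "m2.py", line 4, in <module>
    c2=cont(T,(335,185,380,228),w);print('bowl',rect(onz(T,c2,.012)))
  File "<string>", line 5, in cont
ValueError: max() iterable argument is empty
```

```bash
python3 -m jog '[[1,[-8,50,0],0],[1,[-16,110,0],0],[1,[-24,165,30],0],[1,[-28,197,70],0],[1,[-28,197,84],0],[1,[-28,197,84],0],[1,[-28,197,84],0]]' 40
python3 - <<'E'
exec(open('m.py').read().split('for n,bx')[0])
to(437,-345.6,30,-20)
w=((r>g-3)&(hsv[...,2]>130)).astype(np.uint8)
def cc(bx):
    m=np.zeros(w.shape,np.uint8);x0,y0,x1,y1=bx;m[y0:y1,x0:x1]=w[y0:y1,x0:x1];return max(cv2.findContours(m,0,1)[0],key=cv2.contourArea)[:,0]
R=rect(onz(T,cc((335,226,360,258)),.0665));B=rect(onz(T,cc((335,185,380,228)),.012));print('handle',R,'bowl',B)
G=cv2.cvtColor(T['color'],cv2.COLOR_RGB2GRAY)
for y in range(184,242,3): print(y,' '.join('%3d'%v for v in G[y,230:294:2]))
E
```

```text
t: 30.88
eef_pos: [0.4382, -0.345, 0.121]
ee_rot: [3.141, -0.001, -0.347]
force: [-0.4, -0.7, -0.2]
width: 0.0875
gripper_force: 0.0
shift [-1.3  1.1 91.4] turn 0.002 at [ 438.4 -345.   121.4] [ 3.141e+00 -2.000e-03 -3.470e-01] t 30.98Traceback (most recent call last):
  File "<stdin>", line 6, in <module>
  File "<stdin>", line 5, in cc
ValueError: max() iterable argument is empty
```

```bash
python3 - <<'E'
from h import *
f=grab('top');np.save('t11.npy',f,allow_pickle=True);g=cv2.cvtColor(f['color'],cv2.COLOR_RGB2GRAY)
print('barrel')
for y in range(186,242,4): print(y,' '.join('%3d'%v for v in g[y,232:290:2]))
print('spoon')
for y in range(184,260,4): print(y,' '.join('%3d'%v for v in g[y,330:386:2]))
E
```

```text
barrel
186 125  89  83 101  85  80  84  81  72  73  51  40  39  39  38  37  47  81  88 113 117 114 119 112 114 114 117 116 116
190 117  97  72  65  63  46  38  34  31  29  30  32  32  33  33  33  34  34  34  38  40  85 108 103  92 101 101 102 102
194 120  98  57  42  35  30  30  31  31  31  92 205 196 145  94 187 202 164 102  38  35  35  40  69 100  55 105 105 107
198 123  97  39  30  29  29  30  31  36 206 219 183 180 129 178 186 193 164 142 185 117  41  36  38  37  37  79 102 102
202 103  39  29  28  29  28  36  37  37  36  88  75  39  37  37  36  37  39 148 134  83  38  38  39  36  40  65 103 103
206  62  29  26  28  29  36  35  36  36  37  37  37  37  37  38  39 128  46  38  79 156  47  38  38  39  39  31  61  95
210  41  27  27  27  35  36  36  36  35  37  37  37  36  37  37  44  56  37  37  45 114  38  37  38  38  37  32  95  92
214  48  26  25  28  35  35  36  35  35  36  36  36  36  35  35  36  36  71  91  36  37  37  37  38  37  39  30  61  94
218  70  30  25  26  35  35  35  35  35  36  35  36  36  35  36  35  35  36  36  36  37  38  37  37  37  36  29  72  99
222  73  34  
[... 2096 characters left out ...]
  61
236  55  52  50  50  48  47  46  45  45  45  45  44  45  44  44  44  54  61  69  69  67  67  67  66  65  64  64  63
240  53  51  50  48  47  46  46  45  44  44  44  44  43  44  43  43  43  43  42  42  43  54  67  69  68  68  68  66
244  52  50  49  48  47  45  43  44  45  44  43  43  43  44  42  42  42  42  43  42  43  42  41  42  42  52  72  70
248  52  50  49  46  46  45  43  45  44  43  42  43  42  42  41  42  43  41  42  42  41  42  41  42  41  40  40  51
252  50  48  47  47  45  44  44  42  43  42  43  42  42  43  41  42  41  42  42  41  42  42  40  40  39  39  39  38
256  51  48  47  47  45  44  44  44  43  42  41  42  42  42  41  42  41  41  41  40  40  40  40  40  39  38  38  37
```

```bash
python3 -m jog '[[1,[-1,1,30],0],[1,[-1,1,60],0],[1,[-1,1,82],0],[1,[-1,1,91],0],[1,[-1,1,91],0],[-1,[-1,1,91],0],[-1,[-1,1,91],0],[-1,[-1,1,91],0],[-1,[-1,1,91],0],[-1,[-1,1,91],0],[-1,[-1,1,91],0],[-1,[-1,1,91],0],[-1,[-1,1,91],0],[-1,[-1,1,91],0]]' 60
python3 - <<'E'
from h import *
to(437,-345.6,200,-20)
f=np.load('t11.npy',allow_pickle=True).item();g=cv2.cvtColor(f['color'],cv2.COLOR_RGB2GRAY)
for y in range(190,208): print(y,' '.join('%3d'%v for v in g[y,246:276]))
# white in tub
m=(cv2.inRange(f['color'],(185,180,160),(255,255,255)));print('tub bright',[(s[0]+138,s[1]+205,s[4]) for s in cv2.connectedComponentsWithStats(m[205:285,138:172])[2][1:] if s[4]>2])
# barrel rim: catches/rim fit from dark mask vs block: predicted circle
c=cv2.findContours(cv2.inRange(g[170:250,225:300],0,66),0,1)[0];c=max(c,key=cv2.contourArea)[:,0]+[225,170]
P=onz(f,c,.092)[:,:2]*1000;d=P-[586.8,18.7];print(np.c_[P,np.hypot(*d.T)].round(0).tolist()[::3])
E
```

```text
t: 32.78
eef_pos: [0.4359, -0.346, 0.0292]
ee_rot: [3.142, 0.0, -0.349]
force: [-0.5, 0.4, 0.5]
width: 0.0247
gripper_force: 60.0
shift [   0.9   -0.7 -170.8] turn 0.0 at [ 435.9 -346.    29.2] [ 3.142  0.    -0.349] t 32.77
190  34  32  31  31  29  31  30  31  32  32  32  32  33  33  33  33  33  34  34  33  34  34  34  36  38  41  40  56  85  99
191  32  32  30  31  31  32  31  32  36  51  86  73  50  35  32  33  32  33  50  63  51  37  35  35  35  39  39  41  48  69
192  30  31  32  30  31  30  32  37 112 126 150 130  92  62  39  47  59 116 120 122 100  67  51  35  35  35  36  39  40  41
193  31  31  30  30  31  31  30  89 184 189 178 158 127  96  68 110 129 186 179 166 143 109  81  42  34  34  36  35  37  40
194  31  31  31  31  31  51  92 170 205 209 196 176 145 112  94 147 187 209 202 190 164 133 102  75  38  36  35  35  35  38
195  29  30  31  29  56 127 163 210 218 225 209 189 155 121 103 141 208 225 219 206 176 145 113  98  88  68  42  35  35  36
196  30  30  31  36 141 193 192 203 216 226 209 193 156 123 105 180 211 224 223 209 185 148 118 110 142 109  74  44  34  36
197  30
[... 2020 characters left out ...]
.0, 62.0], [529.0, 28.0, 58.0], [527.0, 22.0, 60.0], [525.0, 16.0, 62.0], [525.0, 9.0, 62.0], [525.0, 3.0, 63.0], [528.0, -3.0, 63.0], [528.0, -9.0, 66.0], [532.0, -16.0, 65.0], [532.0, -22.0, 68.0], [536.0, -28.0, 69.0], [543.0, -34.0, 69.0], [549.0, -34.0, 65.0], [553.0, -38.0, 66.0], [560.0, -38.0, 63.0], [566.0, -40.0, 62.0], [572.0, -40.0, 60.0], [579.0, -42.0, 61.0], [585.0, -39.0, 58.0], [591.0, -39.0, 58.0], [598.0, -41.0, 61.0], [604.0, -39.0, 60.0], [608.0, -33.0, 56.0], [614.0, -35.0, 60.0], [621.0, -34.0, 63.0], [623.0, -32.0, 62.0], [619.0, -26.0, 55.0], [625.0, -20.0, 54.0], [631.0, -13.0, 55.0], [637.0, -7.0, 57.0], [637.0, -0.0, 54.0], [639.0, 6.0, 54.0], [639.0, 12.0, 53.0]]
```

At least four balls are visible on the barrel floor (254,196), (264,196), (251,198), (270,200). The lid knob is gripped at 60 N. Next I'll carry it over the barrel.

```bash
python3 -c "
from h import *
to(586-.8,18.3+.3,165,-20)"
python3 -m jog '[[-1,[0,0,-20],0],[-1,[0,0,-60],0],[-1,[0,0,-110],0],[-1,[0,0,-136],0],[-1,[0,0,-136],0]]' 60
python3 -c "
from h import *
to(586-.8,18.3+.3,165,-20)"
```

```text
shift [  15.7 -393.6 -135.8] turn 0.0 at [ 435.9 -346.    29.2] [ 3.142  0.    -0.349] t 32.77
t: 33.4
eef_pos: [0.437, -0.3463, 0.1674]
ee_rot: [-3.142, -0.004, -0.349]
force: [-0.3, 0.6, -1.5]
width: 0.0249
gripper_force: 60.0
shift [  14.6 -393.6    2.5] turn 0.0 at [ 437.  -346.3  167.4] [-3.142 -0.004 -0.349] t 33.4
```

```bash
python3 -m jog '[[-1,[2,-45,0],0],[-1,[4,-100,0],0],[-1,[6,-160,0],0],[-1,[8,-220,0],0],[-1,[11,-280,0],0],[-1,[13,-335,0],0],[-1,[15,-375,0],0],[-1,[15,-394,0],0],[-1,[15,-394,20],0],[-1,[15,-394,20],0],[-1,[15,-394,20],0]]' 60
python3 - <<'E'
from h import *
to(585.2,18.6,125,-20)
s=status.get_state();zl=s['eef_pos'][2]-.0292
f=grab('top');np.save('t12.npy',f,allow_pickle=True);S=grab('scene');np.save('s12.npy',S,allow_pickle=True)
a=f['color'].astype(int);r,g,b=a[...,0],a[...,1],a[...,2]
G=cv2.cvtColor(f['color'],cv2.COLOR_RGB2GRAY)
print(proj(f,[[.5852+.0009,.0186-.0003,zl+.0115],[.644,.0186,zl+.0115],[.586,.0186+.058,zl+.0115]]).round(1).tolist())
for y in range(176,246,4): print(y,' '.join('%3d'%v for v in G[y,222:296:2]))
# spoon
print('spoon')
for y in range(186,260,4): print(y,' '.join('%3d'%v for v in G[y,332:386:2]))
E
```

```text
t: 34.78
eef_pos: [0.5845, 0.0186, 0.1452]
ee_rot: [3.141, 0.0, -0.349]
force: [-0.2, -0.1, -1.0]
width: 0.0251
gripper_force: 60.0
shift [ 0.7 -0.3 20.2] turn -0.0 at [584.5  18.6 145.2] [ 3.141  0.    -0.349] t 34.77
[[255.7, 208.6], [256.3, 180.5], [227.1, 208.2]]
176  41  41  42  42  43  44  43  43  44  42  42  40  37  65  61  41  33  34  33  33  33  89  87 125 125 126 125 126 126 125 126 126 127 126 126 126 127
180  44  44  44  43  44  43  42  42  41  42  41  53  63  58  40  34  34  33  33  33  32 109  78 124 125 125 126 125 126 126 127 126 126 127 126 126 126
184  43  34  43  40  43  43  43  41  40  49  65  63  45  35  33  33  34  34  34  33  33 147  31  36 117 125 125 126 126 126 126 127 126 126 126 126 126
188  43  73  75  51  44  41  39  61  65  63  50  39  34  34  33  33  33  34  34  33 112  66  27  28  79  97  97  90  88  92  91  91  89  89  88  74 126
192  41  43  47  61  65  66  65  56  42  36  33  34  33  33  33  34  33  34  34  86  95  28  28  27  34  41  42  40  45  77  68  94  95  95  96  74 126
196  67  65  60  54  45  41  32  33  32  33  33  33  33  33  34  33  34 
[... 3337 characters left out ...]
 128 128 128 128 127 127 128
238 128 128 128 129 129 129 192 193 176 109 128 128 129 129 128 129 129 129 128 128 128 128 128 128 128 128 128
242 129 129 128 128 128 174 197 187 125 129 129 129 128 129 129 128 128 128 128 128 128 127 128 128 128 128 128
246 129 128 128 128 134 197 192 146 128 128 128 129 129 128 128 128 128 128 128 127 128 128 128 129 128 127 128
250 128 128 129 138 196 196 174 124 128 129 129 129 129 128 129 128 128 128 129 128 128 128 127 128 127 127 128
254 128 128 128 143 187 186 116 128 129 128 129 129 129 128 129 129 128 128 128 128 128 129 127 128 127 128 127
258 128 128 128 128 128 128 128 128 128 129 128 128 129 129 128 128 128 128 128 127 128 128 128 128 128 128 128
```

```bash
python3 -m jog '[[-1,[0.7,0,6],0],[-1,[0.7,0,12],0],[-1,[0.7,0,16],0],[-1,[0.7,0,18],0],[-1,[0.7,0,20],0],[-1,[0.7,0,21],0],[-1,[0.7,0,21],0]]' 60
python3 -c "
from h import *
s=status.get_state();print(s['force'].round(1),s['moment'].round(2));to(585.2,18.6,113.2,-20)"
```

```text
t: 35.75
eef_pos: [0.5854, 0.019, 0.1245]
ee_rot: [-3.142, -0.0, -0.349]
force: [-0.5, -0.4, 0.5]
width: 0.025
gripper_force: 60.0
[-0.5 -0.4  0.5] [-0.21  0.24 -0.02]
shift [-0.1  0.4 11.3] turn 0.0 at [585.4  19.  124.5] [-3.142 -0.    -0.349] t 35.75
```

Contact is at the expected height with no side force. Pressing.

```bash
python3 -m jog '[[-1,[0,0,1],0],[-1,[0,0,2],0],[-1,[0,0,3],0],[-1,[0,0,4],0],[-1,[0,0,4],0]]' 60
python3 -c "
from h import *
s=status.get_state();print(s['force'].round(1),s['moment'].round(2));to(585.2,18.6,113.2,-20)"
```

```text
t: 36.38
eef_pos: [0.5865, 0.019, 0.1217]
ee_rot: [-3.141, -0.003, -0.348]
force: [-2.6, -1.1, 9.1]
width: 0.0248
gripper_force: 60.0
[-2.6 -1.1  9.1] [-0.37  0.41 -0.02]
shift [-1.1  0.8  8.5] turn 0.001 at [586.5  19.  121.7] [-3.141e+00 -3.000e-03 -3.480e-01] t 36.38
```

```bash
python3 -m jog '[[-1,[-0.8,0.7,1],0],[-1,[-0.8,0.7,3],0],[-1,[-0.8,0.7,5],0],[-1,[-0.8,0.7,7],0],[-1,[-0.8,0.7,8],0],[-1,[-0.8,0.7,9],0],[-1,[-0.8,0.7,10],0],[-1,[-0.8,0.7,10],0]]' 60
python3 -c "
from h import *
s=status.get_state();print(s['force'].round(1),s['moment'].round(2));to(585.2,18.6,113.2,-20)"
```

```text
t: 37.38
eef_pos: [0.5842, 0.0186, 0.1131]
ee_rot: [3.142, -0.001, -0.348]
force: [-12.5, 2.1, 28.2]
width: 0.0248
gripper_force: 60.0
[-12.5   2.1  28.2] [0.9  4.59 0.  ]
shift [ 1.  -0.3 -0.1] turn 0.001 at [584.2  18.6 113.1] [ 3.142e+00 -1.000e-03 -3.480e-01] t 37.38
```

```bash
python3 -m jog '[[-1,[-0.8,0.1,0],0],[-1,[-1.5,0.2,0],0],[-1,[-1.5,0.2,0.5],0],[-1,[-1.5,0.2,0.8],0],[-1,[-1.5,0.2,0.8],0]]' 60
python3 - <<'E'
from h import *
s=status.get_state();print(s['force'].round(1),s['moment'].round(2));to(585.2,18.6,113.2,-20)
f=grab('scene');np.save('s13.npy',f,allow_pickle=True);g=cv2.cvtColor(f['color'],cv2.COLOR_RGB2GRAY)
c=np.array([.5855,.0183,0]);a=np.radians(np.arange(0,360,30))
for nm,rr,z in(('disc top r58',.058,.0955),('rim',.056,.092),('catch tops',.062,.110)):
    print(nm,proj(f,np.c_[c[0]+rr*np.cos(a),c[1]+rr*np.sin(a),a*0+z]).round(0).astype(int).tolist())
# profile along vertical image lines through visible near disc edge
for x in range(302,362,6): print(x,g[286:330:1,x].tolist())
E
```

```text
t: 38.0
eef_pos: [0.5841, 0.0187, 0.1131]
ee_rot: [-3.141, -0.004, -0.347]
force: [-9.4, 0.2, 29.8]
width: 0.0244
gripper_force: 60.0
[-9.4  0.2 29.8] [-0.25  3.27 -0.06]
shift [ 1.1 -0.3 -0.1] turn 0.002 at [584.1  18.7 113.1] [-3.141 -0.004 -0.347] t 38.0
disc top r58 [[305, 300], [317, 308], [333, 311], [348, 307], [358, 298], [361, 286], [355, 275], [344, 267], [329, 265], [315, 268], [305, 277], [301, 288]]
rim [[306, 301], [318, 309], [333, 311], [347, 307], [357, 298], [360, 287], [355, 276], [343, 269], [329, 267], [316, 270], [306, 278], [302, 289]]
catch tops [[303, 296], [316, 305], [333, 308], [349, 304], [360, 294], [363, 281], [357, 269], [345, 261], [329, 258], [314, 262], [303, 271], [299, 284]]
302 [103, 100, 100, 100, 97, 101, 97, 85, 74, 67, 53, 35, 36, 31, 28, 33, 27, 37, 36, 35, 37, 37, 33, 35, 42, 43, 44, 53, 72, 94, 97, 97, 97, 96, 98, 94, 95, 90, 91, 82, 65, 54, 48, 63]
308 [102, 103, 101, 101, 100, 101, 102, 98, 101, 100, 102, 97, 103, 98, 103, 100, 95, 68, 39, 30, 28, 31, 29, 30, 33, 28, 31, 29, 34, 28, 31, 32, 29, 30, 32, 30, 25, 27, 40, 60, 85, 95, 96, 93]
[... 851 characters left out ...]
97, 101, 103, 102, 102, 101, 101, 103, 96, 76, 40, 33, 34, 37, 35, 38, 35, 33, 35, 36, 33, 38, 33, 36, 36, 34, 36, 32]
344 [43, 43, 48, 35, 40, 87, 168, 179, 175, 174, 174, 174, 175, 160, 116, 98, 104, 102, 101, 104, 103, 104, 104, 79, 44, 36, 35, 32, 36, 36, 37, 38, 37, 33, 32, 37, 37, 35, 33, 35, 36, 38, 37, 33]
350 [45, 47, 39, 47, 100, 168, 176, 175, 176, 174, 174, 172, 147, 109, 100, 96, 98, 104, 103, 99, 85, 46, 32, 37, 35, 37, 38, 38, 35, 36, 33, 35, 35, 37, 34, 34, 37, 36, 35, 33, 41, 54, 80, 93]
356 [43, 37, 49, 100, 169, 179, 172, 174, 174, 176, 171, 146, 108, 97, 82, 60, 43, 35, 33, 34, 36, 34, 34, 37, 33, 34, 35, 36, 36, 36, 43, 44, 49, 63, 76, 75, 82, 89, 89, 87, 91, 90, 92, 95]
```

```bash
python3 -m jog '[[-1,[0,0,0],0],[-1,[0,0,0],0],[-1,[0,0,0],0],[-1,[0,0,0],0]]' 60 && python3 -c "
from h import *
print(order.job_done())"
```

```text
t: 38.55
eef_pos: [0.5841, 0.0187, 0.1131]
ee_rot: [-3.141, -0.004, -0.347]
force: [-8.2, -0.7, 29.0]
width: 0.025
gripper_force: 60.0
the job is handed in; nothing more can be done
None
```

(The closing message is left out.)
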